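# Set out the hiking kit on the closet turntable

## Robot

A 7-joint arm with a two-finger parallel gripper is mounted at the origin on the work surface. World frame = base frame: x ahead of the robot, y to its left, z up, the work surface at z = 0. Lengths are in m, angles in rad, forces in N, time in s.
With the tool pointing down it reaches from about 0.4 to 0.85 m from the base axis. Payload 10.4 kg.
Tool frame: the origin (TCP) lies midway between the tips of the shut fingers; the grasp point (between the pads) lies 19 mm behind it (r.grasp_offset is the distance from the TCP to the grasp point, in m); x points along the fingers, y is the direction in which the jaws open and shut, and the axes are right-handed (so a half turn about x gives the same grasp; the last joint's range is limited). The gripper opens to 87 mm and grips with 3 to 60 N. Pads are 19 mm wide; open, the fingers measure 117 mm over their backs; the gripper's body (75 mm by 190 mm) begins 51 mm behind the grasp point.
Start: joints at [-1.204, 0.332, -0.065, 1.46, 0.022, 1.35, -0.088], TCP at [0.237, 0.578, 0.223] pointing down, gripper open.
Joint ranges: [-2.6, 2.6], [-0.5, 2.12], [-1.47, 1.34], [0.16, 2.42], [-1.27, 4.41], [0.06, 2.06], [-2.6, 2.6]. Speed limits (rad/s): [2.22, 2.22, 2.79, 2.79, 3.14, 3.14, 3.14].

## Interface

Orientations are given as a unit quaternion [x, y, z, w].
In Python, from bench import r, vision, close_job gives the robot as it stands. The module is installed in compiled form; this text tells all that it offers.
- The arm moves only by the shell command python3 -m pendant 'ROWS' [OPENING] [FORCE]. ROWS is text: rows parted by semicolons, each of 6 numbers parted by spaces: the shift along the tool's x, y, z in units of 0.25 m (1.0 is 0.25 m), then the turn, a rotation vector about the tool's x, y, z in units of 1.5 rad (1.0 is 1.5 rad). A call has 1 to 8 rows; each row is the pose to reach, as a shift and turn from the pose commanded when the call began, along the tool's axes at that moment; what a row does not reach only later rows make up. A row lasts 1/10 s, in which the tool goes at most 50 mm and 8.59 degrees, less where a joint would pass 70% of its speed; a pose out of reach is approached as far as the arm can. A call with a number of a shift or a turn outside -1 to 1 is refused whole. A call with a gripper value outside its range is refused whole. OPENING is the gripper command: -1 is shut, 1 is fully open, values between are in proportion, set as the call begins (- or left out, the last holds). The fingers move at their own pace and stop on an object; FORCE is the grip in N (left out, the last holds). Time passes only in rows, so rows that repeat a pose let the fingers close. It gives the time, the measured TCP pose, the force and the opening at its end, in the units of the state.
- r.read_state(): the state, without advancing time (a new reading comes with each control period).
- vision.camera(name): name is "scene" or "side" or "wrist"; returns (picture, depth): 400x640x3 uint8, blue, green, red; 400x640 float32, m along the optical axis (not along the pixel's ray), 0 where there is no reading.
- vision.get_calibration(name): a dict with "camera_matrix" (3x3 intrinsics, pixels), "rvec" (rotation vector, rad) and "tvec" (3), from world to camera coordinates, as OpenCV has them. Camera axes: x right, y down, z forward; pixel columns grow to the right and rows downward; lengths in m; the calibration is good to about 2 mm. A picture is of the moment at which its call begins: read the wrist's pose just before it. get_calibration takes no time and is no camera call; for the wrist camera it gives the pose at the moment of the call.
- close_job(): hands the job in, once; it reports no verdict.
The state is a dict: "time": time; "joint_positions": joint angles; "joint_vel": joint speeds; "joint_torque": joint torques, N m; "ee_pos": TCP position; "eef_rot": TCP orientation; "ft_force": force on the tool from outside, world axes, zero at the start; "torque": the same for the moment, N m; "width": finger opening in m.
Only numpy, scipy, OpenCV 4.12 (cv2) and the standard library are available. Lean on these libraries where they do the work, as an engineer would, in place of code of your own. Each camera call takes 0.05 s, during which the arm holds its last target. There are 200 camera calls.

## Task

Put the hiking kit back in order: on the wooden turntable stand the headlamp upright in the middle, lay the large carabiner to its left, the small carabiner to its right and the compass behind it, these three flat and each centred on the dark inlaid ring, both carabiners with their long sides running front to back. Push the grey battery pack down into its black charger until both sprung tabs have clicked over it. Left, right and behind are as the robot sees them (behind is farther from the robot); leave the tin, the whistle and the spring clip where they lie.

Things in the scene. Friction and masses are not known exactly. Their poses are not given: they have to be found in the camera images.
- headlamp_center (a point): centre of the loose blue headlamp unit, half-way up. It stands upright on a flat black bracket; 52 mm wide along its own y (the flat blue sides, good to grip), 38 mm deep along its x with the round lens at -x, 40 mm high; z up. About 85 g
- large_carabiner_center (a point): centre of the larger silver carabiner (screw sleeve on its gate), half-way up its thickness, over the middle of its opening. A closed loop lying flat: 100 mm long along its x, 58 mm over its two straight parallel sides along its y, bar 11 mm thick; z up. About 90 g
- small_carabiner_center (a point): centre of the smaller silver carabiner (plain gate), half-way up its thickness, over the middle of its opening. A closed loop lying flat: 78 mm long along its x, 44 mm over its two straight parallel sides along its y, bar 10 mm thick; z up. About 50 g
- compass_center (a point): centre of the loose round black plastic compass with a white dial, half-way up: 54 mm across, 15 mm high, dial upward; z up. About 40 g
- pack_center (a point): centre of the loose grey battery pack, half-way up: 30 mm high, 38 mm wide along its y (grip here), body 54 mm long along its x; its foot, the lowest 10 mm, is 62 mm long, so that a 4 mm ledge at each end faces up. A half turn makes no difference. About 110 g
- turntable: wooden turntable, origin at the centre of its underside, axes parallel to the world's (x away from the robot, y to its left). Disc of 145 mm radius, top 30 mm above the origin, turns stiffly if pushed; a dark dot marks the middle, a dark inlaid ring runs at 90 mm radius. Places: headlamp (0, 0), large carabiner (0, +90 mm), small (0, -90 mm), compass (+90 mm, 0); carabiner x along x, either way
- charger: black cradle fixed to the shelf, 98 x 50 mm (34 mm wide at |x| < 21 mm: room for fingers), origin under its centre. Seated pack: x along this x, either way, centre 29 mm above the origin, on a floor at 14 mm. Flared guides at sides and ends (34 and 48 mm high) leave 1.3 and 2 mm play. At each x end a grey sprung tab bends out as the pack is pressed (peak 8 to 12 N, last 18 mm), then snaps over its ledge
- tin_center (a point): bystander: centre of a closed olive-painted tin with a paper label, 86 x 54 mm, 22 mm high; leave it
- spring_clip_center (a point): bystander: pivot of a green plastic spring clip with two splayed handles, reaching 50 mm from this point, 20 mm high; leave it
- whistle_center (a point): bystander: centre of an orange plastic whistle, about 60 x 20 mm, 14 mm high; leave it
Mind the look-alikes: they are no part of the job. What is shaped like the charger but yellow is not meant.

How it is judged:
By the outcome, as a careful person would: the job done as asked, in the order asked, and still so for the second after the job is handed in, with the robot touching nothing.
It also fails if it takes over 123 s, if anything falls off the work surface, if the arm or the gripper's body presses on something with over 40 N, if the wrist force passes 120 N, or if a joint passes its speed limit or range.

## Working session

There is one attempt and no reset: what is moved stays moved. The work goes in short steps, Python scripts to look and compute and a shell command to move; the robot and the scene stay as the last step left them, time stands still between calls to the robot, and variables do not carry over. Pictures are saved under pics/ and viewed, about 12 in all and at most 16, crops included, and the job is handed in when it is done.

```bash
mkdir -p pics; cat > h.py <<'E'
import numpy as np, cv2
from bench import r, vision
from scipy.spatial.transform import Rotation as R
def cal(n):
    c=vision.get_calibration(n);return np.array(c["camera_matrix"],float),R.from_rotvec(np.ravel(c["rvec"])).as_matrix(),np.ravel(c["tvec"])
def ray(n,uv,z,c=None):
    K,Rm,t=c or cal(n); uv=np.atleast_2d(np.array(uv,float))
    d=np.c_[uv,np.ones(len(uv))]@np.linalg.inv(K).T@Rm; o=-Rm.T@t
    return o+d*((z-o[2])/d[:,2])[:,None]
def cloud(n,D,c=None):
    K,Rm,t=c or cal(n); v,u=np.mgrid[:D.shape[0],:D.shape[1]]
    p=np.stack([u,v,np.ones_like(u)],-1)@np.linalg.inv(K).T*D[...,None]
    return (p-t)@Rm
def grab(n):
    c=cal(n); im,D=vision.camera(n); np.savez(f"{n}.npz",im=im,D=D,K=c[0],R=c[1],t=c[2]); return im,D,c
def load(n):
    z=np.load(f"{n}.npz");return z["im"],z["D"],(z["K"],z["R"],z["t"])
def plan(p,yaw,grasp=True):
    """rows from current pose to: TCP at p, tool down, jaw y-axis along yaw (mod pi)"""
    s=r.read_state(); R0=R.from_quat(s["eef_rot"]); best=None
    for k in (-1,0,1):
        a=yaw+k*np.pi; y=np.array([np.cos(a),np.sin(a),0]);x=np.array([0,0,-1.]);T=R.from_matrix(np.c_[x,y,np.cross(x,y)])
        rv=(R0.inv()*T).as_rotvec()
        if best is None or np.linalg.norm(rv)<np.linalg.norm(best): best=rv
    d=R0.inv().apply(np.array(p)-s["ee_pos"])
    print("rows",np.round(d/0.25,3),np.round(best/1.5,3),"alt half-turn about x: joint7",round(s["joint_positions"][6],2))
def st():
    s=r.read_state();T=R.from_quat(s["eef_rot"]).as_matrix()
    print("t",round(s["time"],2),"p",np.round(s["ee_pos"],4),"toolx",np.round(T[:,0],3),"tooly",np.round(T[:,1],3),"F",np.round(s["ft_force"],1),"w",round(s["width"],4),"q",np.round(s["joint_positions"],2))
E
python3 - <<'E'
from h import *
st()
for n in("scene","side","wrist"):
    im,D,c=grab(n); cv2.imwrite(f"pics/{n}0.png",im); print(n,-c[1].T@c[2],c[1][2],c[0][0,0])
E
```

```text
t 0.0 p [0.2374 0.5778 0.2218] toolx [-0.    -0.001 -1.   ] tooly [ 0.38   0.925 -0.001] F [-0.2  0.2  0.4] w 0.0872 q [-1.2   0.33 -0.06  1.46  0.02  1.35 -0.09]
scene [1.51981083 0.55936577 0.91656867] [-0.73595061 -0.36027124 -0.57322014] 469.85028437138857
side [ 0.13729847 -1.18378377  0.94984212] [ 0.19097649  0.78633821 -0.58753741] 489.497785853603
wrist [0.16584002 0.60825115 0.38459626] [ 0.26310509 -0.10846888 -0.95865021] 356.94856701720124
```

View pics/scene0.png

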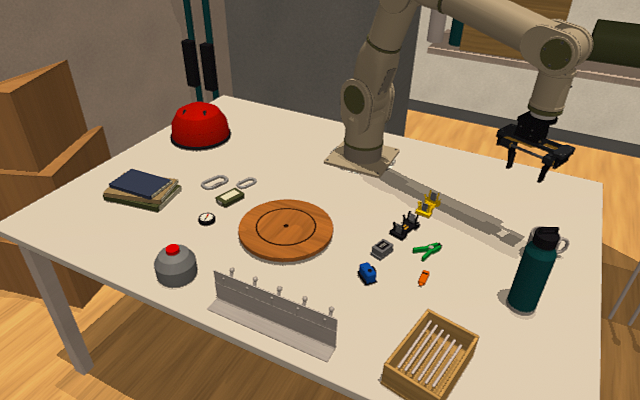

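View pics/side0.png

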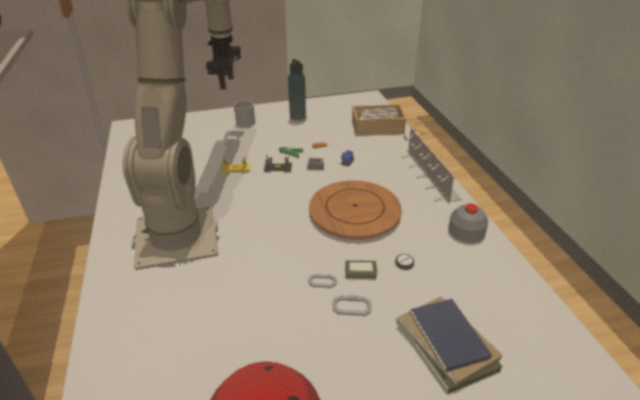

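Scene picture: black charger (405,226), yellow look-alike (428,204), grey pack (382,248), headlamp (368,272), clip (428,250), whistle (424,278), turntable dot (286,226), large carabiner (214,182), small carabiner (246,183), tin (230,197), compass (206,218). The bell at (174,265), the mug and the bottle handle are not wanted. I choose the black charger and confirm the carabiners by size in a crop.

```bash
python3 - <<'E'
from h import *
P={"charger":(405,226,.02),"yellow":(428,204,.02),"pack":(382,248,.025),"lamp":(368,272,.02),"clip":(428,250,.01),"whistle":(424,278,.01),"dot":(286,226,.03),"large":(214,182,.005),"small":(246,183,.005),"tin":(230,197,.02),"compass":(206,218,.01)}
im,D,c=load("scene")
for k,(u,v,z) in P.items(): print(k,np.round(ray("scene",(u,v),z,c)[0],3))
# turntable disc from colour at depth z~.03
W=cloud("scene",D,c); hsv=cv2.cvtColor(im,cv2.COLOR_BGR2HSV)
a=cv2.resize(im[165:235,185:265],(400,350),interpolation=3);b=cv2.resize(im[190:295,345:450],(350,350),interpolation=3)
cv2.imwrite("pics/crop0.png",np.hstack([a,b]))
# topmost wood
m=(abs(W[...,2]-.03)<.006)&(hsv[...,1]>100)&(np.hypot(W[...,0]-ray("scene",(286,226),.03,c)[0,0],W[...,1]-ray("scene",(286,226),.03,c)[0,1])<.17)
q=W[m]; print("disc",q.min(0),q.max(0),(q.min(0)+q.max(0))/2)
E
```

```text
charger [0.366 0.296 0.02 ]
yellow [0.216 0.327 0.02 ]
pack [0.503 0.271 0.025]
lamp [0.61  0.271 0.02 ]
clip [0.431 0.39  0.01 ]
whistle [0.551 0.412 0.01 ]
dot [ 0.55  -0.023  0.03 ]
large [ 0.423 -0.392  0.005]
small [ 0.375 -0.288  0.005]
tin [ 0.49  -0.273  0.02 ]
compass [ 0.611 -0.28   0.01 ]
disc [ 0.40203064 -0.16535437  0.02403497] [0.69656871 0.12254816 0.03599689] [ 0.54929967 -0.0214031   0.03001593]
```

View pics/crop0.png

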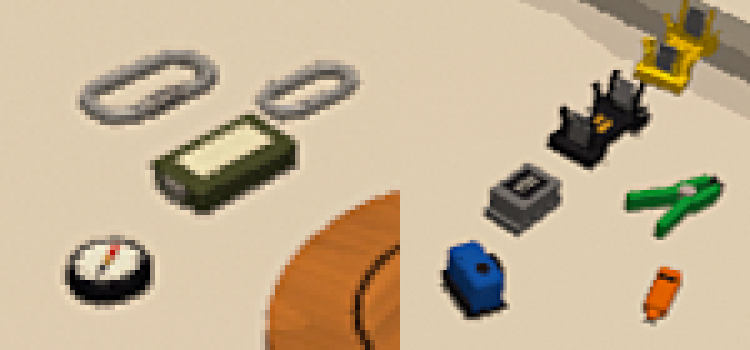

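View pics/wrist0.png

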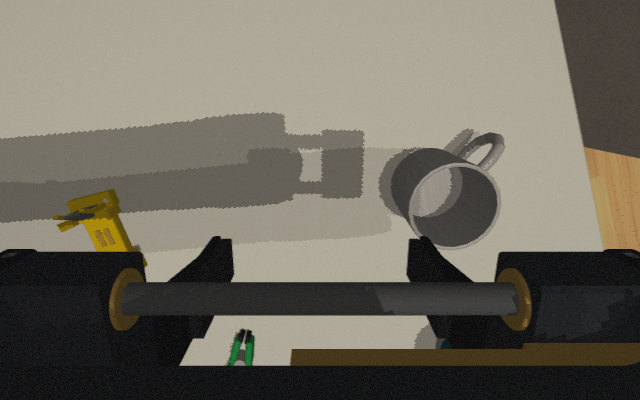

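Left crop: the larger loop with sleeve is the left carabiner (crop 150,88 → scene 214,182), the smaller one is at scene (246,183), tin and compass are below them. Right crop: black charger, grey pack with a label on top, blue lamp. The choice stands.

```bash
python3 -c "
from h import *
plan([.618,.28,.22],np.pi/2)"
```

```text
rows [ 0.008 -0.524  1.861] [-0.26  -0.     0.001] alt half-turn about x: joint7 -0.09
```

```bash
python3 -m pendant '0 -.26 .93 0 0 0;0 -.26 .93 0 0 0;0 -.26 .93 0 0 0;0 -.26 .93 0 0 0;0 -.26 .93 0 0 0;0 -.26 .93 0 0 0'; python3 -m pendant '0 -.264 .93 -.26 0 0;0 -.264 .93 -.26 0 0;0 -.264 .93 -.26 0 0;0 -.264 .93 -.26 0 0;0 -.264 .93 -.26 0 0;0 -.264 .93 -.26 0 0;0 -.264 .93 -.26 0 0'
python3 - <<'E'
from h import *
st(); im,D,c=grab("wrist"); cv2.imwrite("pics/w1.png",im); print(-c[1].T@c[2])
E
```

```text
time: 0.75
ee_pos: [0.4338, 0.4239, 0.2224]
eef_rot: [0.14, 0.692, -0.141, 0.694]
ft_force: [-0.3, 0.0, 0.8]
width: 0.0869
time: 1.45
ee_pos: [0.6183, 0.2794, 0.2218]
eef_rot: [0.001, 0.707, -0.001, 0.707]
ft_force: [-0.8, 1.1, -0.2]
width: 0.087
t 1.45 p [0.6183 0.2794 0.2218] toolx [-0.001 -0.    -1.   ] tooly [ 0.002  1.    -0.   ] F [-0.8  1.1 -0.2] w 0.087 q [-0.58  0.45  0.13  1.31 -0.06  1.39  1.11]
[0.5409378  0.28010454 0.38459787]
```

View pics/w1.png

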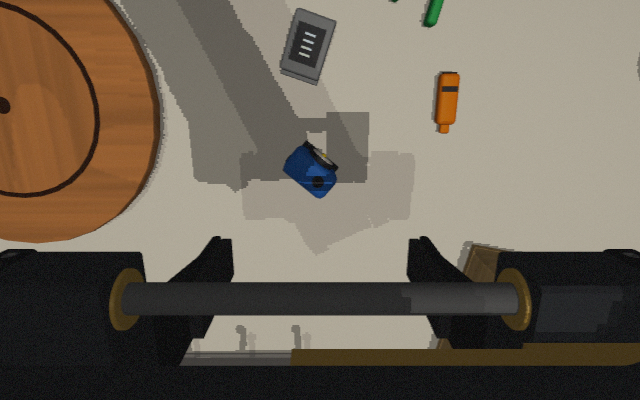

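Lamp at (310,170) with its lens toward the upper right, pack at (308,46). The turntable disc is at left with its dot at (2,105).

```bash
cat >> h.py <<'E'
def rect(P,name=""):
    (x,y),(a,b),th=cv2.minAreaRect(np.float32(P[:,:2]))
    if a<b:a,b,th=b,a,th+90
    print(name,"rect c",np.round([x,y],4),"LxW",round(a,4),round(b,4),"long axis yaw deg",round((th+90)%180-90,1),"n",len(P),"z med/max",np.round([np.median(P[:,2]),P[:,2].max()],4))
    return np.array([x,y])
E
python3 - <<'E'
from h import *
im,D,c=load("wrist"); W=cloud("wrist",D,c); h=cv2.cvtColor(im,cv2.COLOR_BGR2HSV)
box=np.zeros(D.shape,bool); box[120:215,260:360]=1
blue=(h[...,0]>95)&(h[...,0]<130)&(h[...,1]>100)&(h[...,2]>50)&box
q=W[blue]; print(np.percentile(q[:,2],[5,25,50,75,95]))
rect(q[q[:,2]>.034],"lamp top"); rect(W[box&(W[...,2]>.006)],"lamp all")
b2=np.zeros(D.shape,bool); b2[0:95,265:350]=1
q=W[b2&(W[...,2]>.026)]; rect(q,"pack top"); rect(W[b2&(W[...,2]>.004)],"pack all")
v,u=np.where(blue); 
E
python3 - <<'E'
import cv2
im=cv2.imread("pics/w1.png");cv2.imwrite("pics/lamp.png",cv2.resize(im[125:210,260:360],None,fx=5,fy=5,interpolation=2))
E
```

```text
[0.03382064 0.03890501 0.03992096 0.04066804 0.04151252]
lamp top rect c [0.5935 0.2827] LxW 0.0911 0.0529 long axis yaw deg -27.3 n 1309 z med/max [0.04   0.3846]
lamp all rect c [0.5945 0.2822] LxW 0.0922 0.0545 long axis yaw deg -28.3 n 1851 z med/max [0.0397 0.3846]
pack top rect c [0.5038 0.2694] LxW 0.0638 0.0434 long axis yaw deg -18.1 n 2634 z med/max [0.0307 0.3846]
pack all rect c [0.5019 0.27  ] LxW 0.0679 0.0434 long axis yaw deg -18.1 n 2869 z med/max [0.0306 0.3846]
```

View pics/lamp.png

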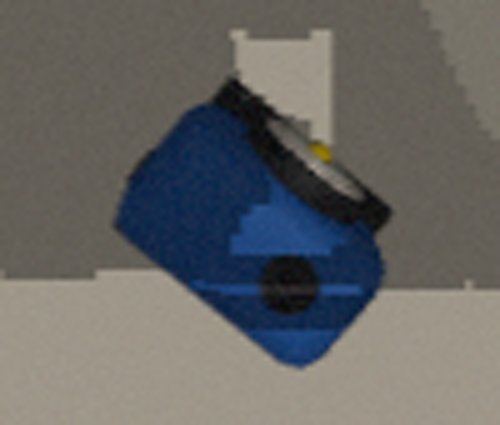

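```bash
sed -i 's/return (p-t)@Rm/w=(p-t)@Rm; w[D==0]=-9; return w/' h.py
python3 - <<'E'
from h import *
im,D,c=load("wrist"); W=cloud("wrist",D,c); h=cv2.cvtColor(im,cv2.COLOR_BGR2HSV)
box=np.zeros(D.shape,bool); box[120:215,260:360]=1
z=W[...,2]; m=box&(z>.034)&(z<.05); rect(W[m],"lamp top"); 
blue=(h[...,0]>95)&(h[...,0]<130)&(h[...,1]>100)
rect(W[m&blue],"lamp top blue"); rect(W[box&(z>.006)&(z<.05)],"lamp all"); 
cs,_=cv2.findContours((blue&box).astype(np.uint8),0,2);k=max(cs,key=cv2.contourArea).reshape(-1,2); rect(ray("wrist",k,.04,c),"blue contour")
b2=np.zeros(D.shape,bool); b2[0:95,265:350]=1
rect(W[b2&(z>.026)&(z<.04)],"pack top"); rect(W[b2&(z>.005)&(z<.04)],"pack all")
plan([.594,.282,.1],np.deg2rad(50))
E
```

```text
lamp top rect c [0.6165 0.2716] LxW 0.0519 0.036 long axis yaw deg 49.7 n 1573 z med/max [0.0399 0.0436]
lamp top blue rect c [0.6168 0.2711] LxW 0.0516 0.0322 long axis yaw deg 50.9 n 1327 z med/max [0.04   0.0429]
lamp all rect c [0.6158 0.2713] LxW 0.0533 0.0399 long axis yaw deg 54.4 n 1804 z med/max [0.0397 0.0436]
blue contour rect c [0.6155 0.271 ] LxW 0.0516 0.0328 long axis yaw deg 50.3 n 66 z med/max [0.04 0.04]
pack top rect c [0.4984 0.2683] LxW 0.0541 0.038 long axis yaw deg -18.6 n 2600 z med/max [0.0307 0.0336]
pack all rect c [0.4984 0.2683] LxW 0.0622 0.038 long axis yaw deg -18.6 n 2832 z med/max [0.0306 0.0336]
rows [ 0.488  0.004 -0.092] [ 0.466 -0.001  0.   ] alt half-turn about x: joint7 1.11
```

```bash
python3 -m pendant '.2 -.033 -.008 .465 0 0;.4 -.033 -.008 .465 0 0;.6 -.033 -.008 .465 0 0;.6 -.033 -.008 .465 0 0;.6 -.033 -.008 .465 0 0;.85 -.033 -.008 .465 0 0;.85 -.033 -.008 .465 0 0;.85 -.033 -.008 .465 0 0' 1 30
python3 -m pendant '0 0 0 0 0 0;0 0 0 0 0 0;0 0 0 0 0 0;0 0 0 0 0 0;0 0 0 0 0 0;0 0 0 0 0 0' -1 25
python3 -c "
from h import *
st()"
```

```text
time: 2.3
ee_pos: [0.613, 0.2727, 0.0077]
eef_rot: [0.24, 0.666, -0.242, 0.663]
ft_force: [-0.8, 0.2, 0.0]
width: 0.0872
time: 2.9
ee_pos: [0.616, 0.2721, 0.0105]
eef_rot: [0.242, 0.664, -0.241, 0.665]
ft_force: [-0.7, -1.2, 2.2]
width: 0.0521
t 2.9 p [0.616  0.2721 0.0105] toolx [ 0.  0. -1.] tooly [0.642 0.767 0.001] F [-0.7 -1.2  2.2] w 0.0521 q [-0.65  0.62  0.22  1.53 -0.15  1.    0.49]
```

```bash
python3 -m pendant '-.2 0 0 0 0 0;-.4 0 0 0 0 0;-.6 -.1 .1 0 0 0;-.76 -.24 .17 0 0 0;-.76 -.37 .27 0 0 0;-.76 -.56 .4 0 0 0;-.76 -.56 .4 0 0 0'
python3 -m pendant '0 -.56 .4 0 0 0;0 -.56 .4 0 0 0;0 -.56 .4 0 0 0;0 -.56 .4 0 0 0;0 -.56 .4 0 0 0;0 -.56 .4 0 0 0'
python3 - <<'E'
from h import *
st(); im,D,c=grab("wrist"); cv2.imwrite("pics/w2.png",im); print(-c[1].T@c[2])
E
```

```text
time: 3.6
ee_pos: [0.6028, 0.0928, 0.2012]
eef_rot: [0.244, 0.663, -0.245, 0.664]
ft_force: [-0.1, -0.3, -0.7]
width: 0.0517
time: 4.2
ee_pos: [0.5893, -0.0707, 0.1998]
eef_rot: [0.242, 0.665, -0.242, 0.664]
ft_force: [-0.0, 0.7, -1.1]
width: 0.0519
t 4.2 p [ 0.5893 -0.0707  0.1998] toolx [-0.     0.001 -1.   ] tooly [0.643 0.766 0.   ] F [-0.   0.7 -1.1] w 0.0519 q [-0.29  0.28  0.41  1.6  -0.12  1.28  1.01]
[ 0.5301947  -0.0199534   0.36260745]
```

View pics/w2.png

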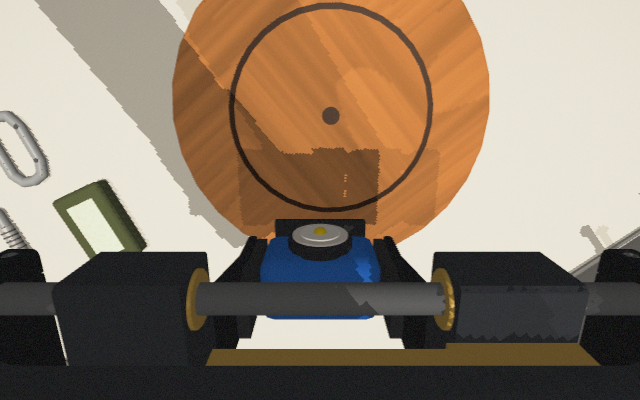

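The dot is at (331,116), with the ring fully visible around it and the lamp held level. Now I fit the ring and check the dot against it.

```bash
cat >> h.py <<'E'
from scipy.optimize import least_squares
def circ(P,r0):
    f=least_squares(lambda q:np.hypot(P[:,0]-q[0],P[:,1]-q[1])-q[2],[*np.median(P[:,:2],0),r0],loss="soft_l1",f_scale=.002)
    return f.x,np.abs(f.fun).mean()
E
python3 - <<'E'
from h import *
im,D,c=load("wrist"); g=cv2.cvtColor(im,cv2.COLOR_BGR2HSV)
dk=(cv2.morphologyEx(im.max(2),cv2.MORPH_BLACKHAT,np.ones((15,15),np.uint8))>35); dk[215:]=0
v,u=np.where(dk); P=ray("wrist",np.c_[u,v],.03,c); dot=ray("wrist",(331,116),.03,c)[0]; rr=np.hypot(*(P-dot)[:,:2].T)
print("dot",dot, "dot mean",P[rr<.02].mean(0)); print("ring",circ(P[abs(rr-.09)<.008],.09))
plan([.55,-.022,.1],np.deg2rad(50))
E
```

```text
dot [ 0.55238104 -0.02487671  0.03      ] dot mean [ 0.55168939 -0.02501347  0.03      ]
ring (array([ 0.55152258, -0.0249203 ,  0.09000401]), np.float64(0.0013566909058068477))
rows [ 0.399  0.045 -0.243] [ 0.001 -0.001 -0.   ] alt half-turn about x: joint7 1.01
```

```bash
python3 -m pendant '.2 .04 -.233 0 0 0;.4 .04 -.233 0 0 0;.5 .04 -.233 0 0 0;.58 .04 -.233 0 0 0;.61 .04 -.233 0 0 0;.635 .04 -.233 0 0 0;.635 .04 -.233 0 0 0;.635 .04 -.233 0 0 0'
python3 -c "
from h import *
st()"
```

```text
time: 5.05
ee_pos: [0.5521, -0.0259, 0.0424]
eef_rot: [0.242, 0.664, -0.241, 0.665]
ft_force: [-0.3, -0.4, -0.5]
width: 0.0519
t 5.05 p [ 0.5521 -0.0259  0.0424] toolx [ 0.002  0.    -1.   ] tooly [0.642 0.767 0.001] F [-0.3 -0.4 -0.5] w 0.0519 q [-0.34  0.36  0.35  1.86 -0.15  0.94  0.96]
```

```bash
python3 -m pendant '.008 0 0 0 0 0;.01 0 0 0 0 0;.01 0 0 0 0 0'; python3 -m pendant '0 0 0 0 0 0;0 0 0 0 0 0;0 0 0 0 0 0;0 0 0 0 0 0' 1 25
python3 -m pendant '-.1 0 0 0 0 0;-.3 0 0 0 0 0;-.5 0 0 0 0 0;-.7 0 0 0 0 0;-.7 0 0 0 0 0'
python3 -c "
from h import *
st()
plan([.53,-.33,.22],np.pi/2)"
```

```text
time: 5.35
ee_pos: [0.5522, -0.0259, 0.0404]
eef_rot: [0.242, 0.664, -0.241, 0.665]
ft_force: [-2.1, 0.6, 8.7]
width: 0.0519
time: 5.75
ee_pos: [0.5511, -0.026, 0.0387]
eef_rot: [0.242, 0.665, -0.242, 0.665]
ft_force: [-0.1, 0.8, -0.4]
width: 0.0761
time: 6.25
ee_pos: [0.5543, -0.0263, 0.221]
eef_rot: [0.244, 0.661, -0.24, 0.668]
ft_force: [0.4, 0.7, -0.5]
width: 0.0868
t 6.25 p [ 0.5543 -0.0263  0.221 ] toolx [ 0.011  0.002 -1.   ] tooly [0.642 0.766 0.008] F [ 0.4  0.7 -0.5] w 0.0868 q [-0.38  0.17  0.39  1.68 -0.07  1.29  0.9 ]
rows [ 0.001 -0.993  0.706] [-0.465  0.007 -0.003] alt half-turn about x: joint7 0.9
```

```bash
python3 -m pendant '0 -.99 .706 -.465 0 0;0 -.99 .706 -.465 0 0;0 -.99 .706 -.465 0 0;0 -.99 .706 -.465 0 0;0 -.99 .706 -.465 0 0;0 -.99 .706 -.465 0 0;0 -.99 .706 -.465 0 0;0 -.99 .706 -.465 0 0'
python3 - <<'E'
from h import *
st(); im,D,c=grab("wrist"); cv2.imwrite("pics/w3.png",im); print(-c[1].T@c[2])
E
```

```text
time: 7.05
ee_pos: [0.5248, -0.3348, 0.2132]
eef_rot: [0.002, 0.708, -0.003, 0.706]
ft_force: [-0.2, 0.2, 0.3]
width: 0.0867
t 7.05 p [ 0.5248 -0.3348  0.2132] toolx [-0.002 -0.002 -1.   ] tooly [ 0.007  1.    -0.002] F [-0.2  0.2  0.3] w 0.0867 q [ 0.1   0.35  0.51  1.51 -0.17  1.33  2.19]
[ 0.44760311 -0.3333605   0.37608726]
```

View pics/w3.png

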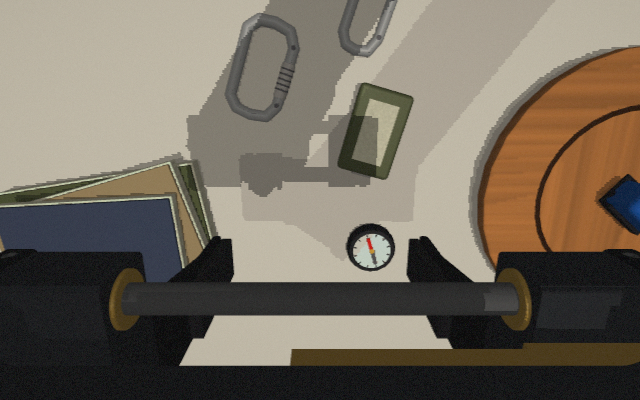

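```bash
python3 - <<'E'
from h import *
im,D,c=load("wrist"); W=cloud("wrist",D,c); z=W[...,2]
def obj(name,r0,r1,c0,c1,zl,zh):
    b=np.zeros(D.shape,bool); b[r0:r1,c0:c1]=1; m=b&(z>zl)&(z<zh); k=cv2.connectedComponentsWithStats(m.astype(np.uint8)); i=1+np.argmax(k[2][1:,4]); return rect(W[k[1]==i],name)
obj("large",5,130,215,310,.005,.02); obj("tin",75,190,325,425,.012,.03)
obj("compass",215,275,342,402,.008,.02); obj("small part",0,60,330,400,.005,.02)
plan([.41,-.387,.1],np.deg2rad(75))
E
```

```text
large rect c [ 0.4253 -0.39  ] LxW 0.0994 0.0589 long axis yaw deg -18.8 n 3034 z med/max [0.0108 0.0153]
tin rect c [ 0.4865 -0.281 ] LxW 0.0882 0.0543 long axis yaw deg -15.9 n 4810 z med/max [0.0226 0.0257]
compass rect c [ 0.6129 -0.2789] LxW 0.0522 0.0509 long axis yaw deg 89.1 n 1710 z med/max [0.0157 0.0191]
small part rect c [ 0.3857 -0.2922] LxW 0.0566 0.0438 long axis yaw deg -19.6 n 1355 z med/max [0.0098 0.0131]
rows [ 0.453 -0.223 -0.463] [ 0.172 -0.001  0.001] alt half-turn about x: joint7 2.18
```

```bash
python3 -m pendant '.15 -.1 -.2 .222 0 0;.3 -.221 -.39 .222 0 0;.5 -.221 -.398 .222 0 0;.65 -.221 -.398 .222 0 0;.65 -.221 -.398 .222 0 0;.65 -.221 -.398 .222 0 0' 1 25
python3 -c "
from h import *
st();plan([.4253,-.39,.0045],np.deg2rad(71.2))"
```

```text
time: 7.7
ee_pos: [0.4278, -0.3826, 0.0501]
eef_rot: [0.117, 0.698, -0.116, 0.696]
ft_force: [0.6, 0.2, 0.6]
width: 0.0872
t 7.7 p [ 0.4278 -0.3826  0.0501] toolx [-0.003  0.002 -1.   ] tooly [0.325 0.946 0.001] F [0.6 0.2 0.6] w 0.0872 q [ 0.2   0.42  0.55  1.81 -0.26  0.99  2.1 ]
rows [ 0.182 -0.031  0.001] [-0.002 -0.002 -0.001] alt half-turn about x: joint7 2.1
```

```bash
python3 -m pendant '0 0 0 0 0 0;0 0 0 0 0 0'
python3 -c "
from h import *
st();plan([.4253,-.39,.0045],np.deg2rad(71.2))"
```

```text
time: 7.9
ee_pos: [0.4302, -0.3846, 0.0536]
eef_rot: [0.116, 0.696, -0.117, 0.699]
ft_force: [0.6, -0.3, 0.4]
width: 0.0872
t 7.9 p [ 0.4302 -0.3846  0.0536] toolx [ 0.003 -0.002 -1.   ] tooly [ 0.325  0.946 -0.   ] F [ 0.6 -0.3  0.4] w 0.0872 q [ 0.19  0.42  0.56  1.8  -0.26  0.99  2.1 ]
rows [ 0.196 -0.027 -0.012] [-0.002  0.002  0.   ] alt half-turn about x: joint7 2.1
```

```bash
python3 -m pendant '.1 -.027 -.012 0 0 0;.19 -.027 -.014 0 0 0;.196 -.027 -.014 0 0 0;.196 -.027 -.014 0 0 0;.196 -.027 -.014 0 0 0'
python3 -m pendant '0 0 0 0 0 0;0 0 0 0 0 0;0 0 0 0 0 0;0 0 0 0 0 0;0 0 0 0 0 0' -1 25
python3 -c "
from h import *
st()"
```

```text
time: 8.4
ee_pos: [0.4237, -0.3901, 0.004]
eef_rot: [0.117, 0.697, -0.117, 0.698]
ft_force: [0.7, -0.1, -0.2]
width: 0.0868
time: 8.9
ee_pos: [0.4225, -0.3896, 0.0024]
eef_rot: [0.117, 0.697, -0.117, 0.697]
ft_force: [-0.8, -0.1, 1.5]
width: 0.0569
t 8.9 p [ 0.4225 -0.3896  0.0024] toolx [ 0.  0. -1.] tooly [0.327 0.945 0.   ] F [-0.8 -0.1  1.5] w 0.0569 q [ 0.23  0.49  0.53  1.83 -0.31  0.9   2.14]
```

```bash
python3 -m pendant '-.1 0 0 0 0 0;-.3 0 0 0 0 0;-.5 .2 0 0 0 0;-.64 .4 -.03 0 0 0;-.64 .6 -.04 0 0 0;-.64 .8 -.05 0 0 0;-.64 .94 -.06 0 0 0;-.64 .94 -.06 0 0 0'
python3 -m pendant '0 .2 0 -.05 0 0;0 .4 -.02 -.1 0 0;0 .6 -.04 -.15 0 0;0 .8 -.06 -.222 0 0;0 .945 -.06 -.222 0 0;0 .945 -.06 -.222 0 0;0 .945 -.06 -.222 0 0;0 .945 -.06 -.222 0 0'
python3 -c "
from h import *
st();plan([.5485,.0655,.035],np.pi/2)"
```

```text
time: 9.7
ee_pos: [0.4867, -0.1564, 0.1625]
eef_rot: [0.115, 0.698, -0.114, 0.698]
ft_force: [0.4, -0.6, -0.6]
width: 0.0569
time: 10.5
ee_pos: [0.5479, 0.0638, 0.1621]
eef_rot: [0.0, 0.707, -0.001, 0.707]
ft_force: [0.2, 0.1, 0.2]
width: 0.0568
t 10.5 p [0.5479 0.0638 0.1621] toolx [-0.    -0.001 -1.   ] tooly [ 0.002  1.    -0.001] F [0.2 0.1 0.2] w 0.0568 q [-0.44  0.21  0.28  1.75 -0.06  1.19  1.42]
rows [0.508 0.007 0.003] [-0.001 -0.     0.   ] alt half-turn about x: joint7 1.42
```

```bash
python3 -m pendant '.2 .006 .003 0 0 0;.4 .006 .003 0 0 0;.46 .006 .003 0 0 0;.49 .006 .003 0 0 0;.505 .006 .003 0 0 0;.505 .006 .003 0 0 0;.505 .006 .003 0 0 0'
python3 -c "
from h import *
st()"
```

```text
time: 11.2
ee_pos: [0.55, 0.0672, 0.0378]
eef_rot: [0.0, 0.706, 0.0, 0.708]
ft_force: [-0.9, 0.3, -0.4]
width: 0.0569
t 11.2 p [0.55   0.0672 0.0378] toolx [ 0.003  0.001 -1.   ] tooly [0.    1.    0.001] F [-0.9  0.3 -0.4] w 0.0569 q [-0.42  0.36  0.26  1.86 -0.11  0.93  1.46]
```

```bash
python3 -m pendant '.01 -.005 -.005 0 0 0;.018 -.005 -.005 0 0 0;.02 -.005 -.005 0 0 0;.02 -.005 -.005 0 0 0'; python3 -m pendant '0 0 0 0 0 0;0 0 0 0 0 0;0 0 0 0 0 0' .52 25
python3 -c "
from h import *
st()"
```

```text
time: 11.6
ee_pos: [0.5484, 0.0658, 0.0322]
eef_rot: [0.0, 0.707, 0.0, 0.708]
ft_force: [-2.4, -1.0, 8.4]
width: 0.0572
time: 11.9
ee_pos: [0.5475, 0.0659, 0.031]
eef_rot: [-0.0, 0.707, 0.0, 0.707]
ft_force: [0.6, -1.1, 0.1]
width: 0.0653
t 11.9 p [0.5475 0.0659 0.031 ] toolx [-0.  0. -1.] tooly [-0.  1.  0.] F [ 0.6 -1.1  0.1] w 0.0653 q [-0.42  0.37  0.26  1.87 -0.11  0.92  1.46]
```

```bash
python3 -m pendant '-.1 0 0 0 0 0;-.3 0 0 0 0 0;-.5 0 0 0 0 0;-.7 -.1 0 0 0 0;-.75 -.3 -.05 0 0 0;-.75 -.5 -.1 0 0 0;-.75 -.7 -.15 0 0 0;-.75 -.7 -.19 0 0 0' 
python3 -m pendant '0 -.2 0 0 0 0;0 -.4 0 0 0 0;0 -.6 0 0 0 0;0 -.76 0 0 0 0;0 -.76 0 0 0 0;0 -.76 0 0 0 0;0 -.76 0 0 0 0' 1
python3 - <<'E'
from h import *
st(); im,D,c=grab("wrist"); cv2.imwrite("pics/w4.png",im); W=cloud("wrist",D,c); z=W[...,2]
m=(z>.005)&(z<.02)&(W[...,0]<.44)&(W[...,1]>-.36)&(W[...,1]<-.23);rect(W[m],"small");v,u=np.where(m);print(u.min(),u.max(),v.min(),v.max())
h=cv2.cvtColor(im,cv2.COLOR_BGR2HSV)
E
```

```text
time: 12.7
ee_pos: [0.4987, -0.1152, 0.2189]
eef_rot: [0.002, 0.707, -0.003, 0.707]
ft_force: [0.1, 0.5, 0.3]
width: 0.0661
time: 13.4
ee_pos: [0.5006, -0.2976, 0.2182]
eef_rot: [-0.0, 0.707, 0.001, 0.707]
ft_force: [0.3, -1.0, -0.5]
width: 0.0875
t 13.4 p [ 0.5006 -0.2976  0.2182] toolx [-0.     0.001 -1.   ] tooly [-0.002  1.     0.001] F [ 0.3 -1.  -0.5] w 0.0875 q [-0.01  0.26  0.56  1.61 -0.14  1.31  2.15]
small rect c [ 0.3869 -0.2923] LxW 0.0987 0.0455 long axis yaw deg -17.0 n 2021 z med/max [0.0097 0.02  ]
300 356 0 110
```

View pics/w4.png

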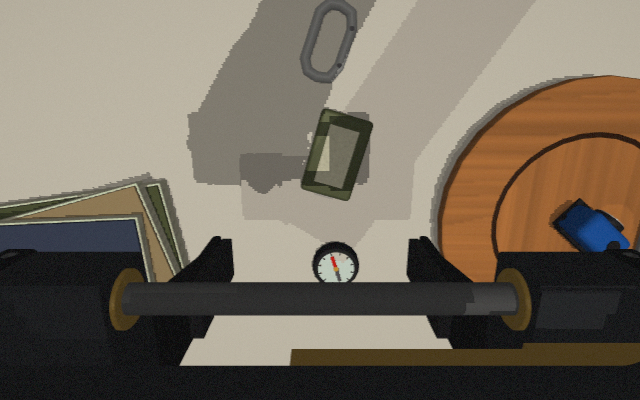

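```bash
python3 - <<'E'
from h import *
im,D,c=load("wrist"); W=cloud("wrist",D,c); z=W[...,2]; z[92:]=-9
m=(z>.005)&(z<.014)&(W[...,1]>-.36)&(W[...,1]<-.23)
k=cv2.connectedComponentsWithStats(m.astype(np.uint8)); i=1+np.argmax(k[2][1:,4]);print(k[2][i]); p=rect(W[k[1]==i],"small")
plan([*p,.06],np.deg2rad(73))
E
```

```text
[ 300    0   57   83 2014]
small rect c [ 0.3761 -0.2888] LxW 0.0765 0.044 long axis yaw deg -19.8 n 2014 z med/max [0.0097 0.0129]
rows [ 0.633  0.035 -0.498] [ 0.199 -0.    -0.001] alt half-turn about x: joint7 2.15
```

```bash
python3 -m pendant '.15 .035 -.2 .23 0 0;.3 .035 -.4 .23 0 0;.45 .035 -.501 .23 0 0;.6 .035 -.501 .23 0 0;.67 .035 -.501 .23 0 0;.67 .035 -.501 .23 0 0;.67 .035 -.501 .23 0 0;.67 .035 -.501 .23 0 0'
python3 -c "
from h import *
st();plan([.3755,-.2886,.004],np.deg2rad(70.2))"
```

```text
time: 14.25
ee_pos: [0.3765, -0.2906, 0.0526]
eef_rot: [0.121, 0.696, -0.121, 0.698]
ft_force: [1.4, -0.0, 0.6]
width: 0.0867
t 14.25 p [ 0.3765 -0.2906  0.0526] toolx [ 0.002 -0.001 -1.   ] tooly [0.337 0.942 0.   ] F [ 1.4 -0.   0.6] w 0.0867 q [-0.    0.2   0.62  2.06 -0.15  0.92  1.92]
rows [ 0.194  0.006 -0.007] [ 0.001  0.002 -0.   ] alt half-turn about x: joint7 1.92
```

```bash
python3 -m pendant '.1 .005 -.006 0 0 0;.18 .005 -.006 0 0 0;.192 .005 -.006 0 0 0;.192 .005 -.006 0 0 0;.192 .005 -.006 0 0 0'
python3 -m pendant '0 0 0 0 0 0;0 0 0 0 0 0;0 0 0 0 0 0;0 0 0 0 0 0;0 0 0 0 0 0;0 0 0 0 0 0' -1 25
python3 -c "
from h import *
st()"
```

```text
time: 14.75
ee_pos: [0.3749, -0.2892, 0.0043]
eef_rot: [0.121, 0.696, -0.121, 0.697]
ft_force: [0.2, 0.1, -0.5]
width: 0.0871
time: 15.35
ee_pos: [0.3739, -0.2887, 0.003]
eef_rot: [0.121, 0.697, -0.121, 0.697]
ft_force: [-0.1, -0.6, -0.1]
width: 0.0467
t 15.35 p [ 0.3739 -0.2887  0.003 ] toolx [-0.  0. -1.] tooly [0.338 0.941 0.   ] F [-0.1 -0.6 -0.1] w 0.0467 q [ 0.03  0.29  0.59  2.1  -0.22  0.81  1.98]
```

```bash
python3 -m pendant '0 0 0 0 0 0;0 0 0 0 0 0'
python3 -m pendant '-.1 0 0 0 0 0;-.3 0 0 0 0 0;-.5 0 0 0 0 0;-.64 0 0 0 0 0;-.64 0 0 0 0 0;-.64 0 0 0 0 0'
python3 -c "
from h import *
st(); plan([.5497,-.1145,.16],np.pi/2)"
```

```text
time: 15.55
ee_pos: [0.3739, -0.2887, 0.003]
eef_rot: [0.121, 0.697, -0.121, 0.697]
ft_force: [0.0, -0.7, 0.6]
width: 0.0426
time: 16.15
ee_pos: [0.3742, -0.2886, 0.1632]
eef_rot: [0.121, 0.696, -0.121, 0.697]
ft_force: [0.1, 0.7, -0.4]
width: 0.0429
t 16.15 p [ 0.3742 -0.2886  0.1632] toolx [ 0.001  0.    -1.   ] tooly [0.338 0.941 0.001] F [ 0.1  0.7 -0.4] w 0.0429 q [-0.07  0.02  0.65  1.96 -0.01  1.17  1.81]
rows [0.014 0.893 0.425] [-0.23   0.001 -0.   ] alt half-turn about x: joint7 1.81
```

```bash
python3 -m pendant '0 .18 .085 -.05 0 0;0 .36 .17 -.1 0 0;0 .53 .255 -.15 0 0;0 .72 .34 -.2 0 0;0 .893 .425 -.23 0 0;0 .893 .425 -.23 0 0;0 .893 .425 -.23 0 0;0 .893 .425 -.23 0 0'
python3 -m pendant '.2 0 0 0 0 0;.4 0 0 0 0 0;.47 0 0 0 0 0;.48 0 0 0 0 0;.48 0 0 0 0 0;.48 0 0 0 0 0'
python3 -c "
from h import *
st();plan([.5497,-.1145,.0328],np.pi/2)"
```

```text
time: 16.95
ee_pos: [0.5481, -0.1156, 0.1616]
eef_rot: [0.0, 0.708, -0.001, 0.706]
ft_force: [-1.2, 0.2, -0.6]
width: 0.0431
time: 17.55
ee_pos: [0.5502, -0.1152, 0.0446]
eef_rot: [0.0, 0.706, -0.0, 0.708]
ft_force: [-0.4, -0.0, -1.0]
width: 0.043
t 17.55 p [ 0.5502 -0.1152  0.0446] toolx [ 0.002 -0.    -1.   ] tooly [ 0.001  1.    -0.   ] F [-0.4 -0.  -1. ] w 0.043 q [-0.23  0.38  0.43  1.84 -0.19  0.96  1.85]
rows [ 0.047  0.003 -0.002] [-0.001  0.002  0.   ] alt half-turn about x: joint7 1.85
```

```bash
python3 -m pendant '.025 .002 -.001 0 0 0;.042 .002 -.001 0 0 0;.047 .002 -.001 0 0 0;.047 .002 -.001 0 0 0;.047 .002 -.001 0 0 0'; python3 -m pendant '0 0 0 0 0 0;0 0 0 0 0 0;0 0 0 0 0 0' .2 25
python3 -c "
from h import *
st()"; python3 -m pendant '-.1 0 0 0 0 0;-.3 0 0 0 0 0;-.5 0 0 0 0 0;-.6 0 0 0 0 0;-.6 0 0 0 0 0;-.6 0 0 0 0 0'
python3 -c "
from h import *
st();plan([.6,-.279,.2],np.pi/2)"
```

```text
time: 18.05
ee_pos: [0.5504, -0.114, 0.0327]
eef_rot: [-0.0, 0.706, 0.0, 0.708]
ft_force: [-0.4, 0.8, 9.7]
width: 0.043
time: 18.35
ee_pos: [0.549, -0.1139, 0.0311]
eef_rot: [-0.0, 0.707, 0.0, 0.707]
ft_force: [-1.1, -0.1, 0.4]
width: 0.0509
t 18.35 p [ 0.549  -0.1139  0.0311] toolx [-0.  0. -1.] tooly [-0.  1.  0.] F [-1.1 -0.1  0.4] w 0.0509 q [-0.23  0.4   0.42  1.85 -0.2   0.93  1.85]
time: 18.95
ee_pos: [0.5491, -0.1139, 0.1811]
eef_rot: [-0.0, 0.707, 0.0, 0.707]
ft_force: [0.3, 0.1, -0.2]
width: 0.052
t 18.95 p [ 0.5491 -0.1139  0.1811] toolx [ 0.  0. -1.] tooly [-0.  1.  0.] F [ 0.3  0.1 -0.2] w 0.052 q [-0.28  0.22  0.46  1.71 -0.11  1.23  1.78]
rows [-0.076 -0.66   0.203] [ 0.  0. -0.] alt half-turn about x: joint7 1.78
```

```bash
python3 -m pendant '0 -.2 .08 0 0 0;0 -.4 .16 0 0 0;.1 -.6 .25 0 0 0;.3 -.66 .255 0 0 0;.5 -.66 .255 0 0 0;.5 -.66 .255 0 0 0;.5 -.66 .255 0 0 0' 1 20
python3 -c "
from h import *
st();plan([.6129,-.2789,.004],np.pi/2)"
```

```text
time: 19.65
ee_pos: [0.6109, -0.2778, 0.0532]
eef_rot: [0.001, 0.709, 0.001, 0.705]
ft_force: [-0.6, 0.3, 0.3]
width: 0.0863
t 19.65 p [ 0.6109 -0.2778  0.0532] toolx [-0.006  0.002 -1.   ] tooly [-0.     1.     0.002] F [-0.6  0.3  0.3] w 0.0863 q [ 0.02  0.61  0.48  1.52 -0.3   1.09  2.13]
rows [ 0.197 -0.005  0.009] [ 0.    -0.004 -0.001] alt half-turn about x: joint7 2.13
```

```bash
python3 -m pendant '.1 -.003 .004 0 0 0;.18 -.003 .004 0 0 0;.195 -.003 .004 0 0 0;.195 -.003 .004 0 0 0;.195 -.003 .004 0 0 0'
python3 -m pendant '0 0 0 0 0 0;0 0 0 0 0 0;0 0 0 0 0 0;0 0 0 0 0 0;0 0 0 0 0 0;0 0 0 0 0 0;0 0 0 0 0 0' -1 20
python3 -c "
from h import *
st()"
python3 -m pendant '-.1 0 0 0 0 0;-.3 0 0 0 0 0;-.5 0 0 0 0 0;-.64 0 0 0 0 0;-.64 0 0 0 0 0;-.64 0 0 0 0 0'
python3 -c "
from h import *
st();plan([.6415,-.0245,.16],np.pi/2)"
```

```text
time: 20.15
ee_pos: [0.6152, -0.2799, 0.0098]
eef_rot: [-0.001, 0.706, -0.0, 0.708]
ft_force: [0.3, -0.4, 0.6]
width: 0.0869
time: 20.85
ee_pos: [0.6139, -0.2797, 0.0075]
eef_rot: [-0.0, 0.707, 0.0, 0.707]
ft_force: [-0.3, 1.2, -0.3]
width: 0.0523
t 20.85 p [ 0.6139 -0.2797  0.0075] toolx [-0.  0. -1.] tooly [-0.  1.  0.] F [-0.3  1.2 -0.3] w 0.0523 q [ 0.03  0.66  0.46  1.54 -0.33  1.01  2.15]
time: 21.45
ee_pos: [0.6142, -0.2798, 0.168]
eef_rot: [-0.0, 0.707, 0.0, 0.708]
ft_force: [-0.9, 0.3, -1.3]
width: 0.0521
t 21.45 p [ 0.6142 -0.2798  0.168 ] toolx [ 0.001 -0.    -1.   ] tooly [-0.  1. -0.] F [-0.9  0.3 -1.3] w 0.0521 q [-0.    0.51  0.52  1.41 -0.25  1.29  2.1 ]
rows [0.032 1.021 0.11 ] [0.    0.001 0.   ] alt half-turn about x: joint7 2.1
```

```bash
python3 -m pendant '0 .2 .02 0 0 0;0 .4 .04 0 0 0;0 .6 .07 0 0 0;0 .8 .113 0 0 0;0 1 .113 0 0 0;0 1 .113 0 0 0;0 1 .113 0 0 0;0 1 .113 0 0 0'
python3 -m pendant '.2 .021 0 0 0 0;.4 .021 0 0 0 0;.47 .021 0 0 0 0;.48 .021 0 0 0 0;.48 .021 0 0 0 0;.48 .021 0 0 0 0'
python3 -c "
from h import *
st();plan([.6425,-.0245,.0375],np.pi/2)"
```

```text
time: 22.25
ee_pos: [0.6414, -0.0314, 0.1664]
eef_rot: [0.0, 0.708, -0.001, 0.706]
ft_force: [-0.1, 0.1, 0.4]
width: 0.0526
time: 22.85
ee_pos: [0.6433, -0.0255, 0.0493]
eef_rot: [0.0, 0.706, -0.0, 0.708]
ft_force: [0.2, -0.1, 0.8]
width: 0.0527
t 22.85 p [ 0.6433 -0.0255  0.0493] toolx [ 0.003 -0.    -1.   ] tooly [ 0.001  1.    -0.   ] F [ 0.2 -0.1  0.8] w 0.0527 q [-0.35  0.54  0.42  1.61 -0.24  1.04  1.71]
rows [ 0.047  0.004 -0.003] [-0.001  0.002  0.   ] alt half-turn about x: joint7 1.71
```

```bash
python3 -m pendant '.025 .003 0 0 0 0;.042 .003 0 0 0 0;.048 .003 0 0 0 0;.048 .003 0 0 0 0;.048 .003 0 0 0 0'; python3 -m pendant '0 0 0 0 0 0;0 0 0 0 0 0;0 0 0 0 0 0' .52 25
python3 -m pendant '-.1 0 0 0 0 0;-.3 0 0 0 0 0;-.5 0 0 0 0 0;-.7 0 0 0 0 0;-.85 0 .05 0 0 0;-.85 0 .05 0 0 0;-.85 0 .05 0 0 0'
python3 - <<'E'
from h import *
st(); im,D,c=grab("wrist"); cv2.imwrite("pics/w5.png",im)
E
```

```text
time: 23.35
ee_pos: [0.6427, -0.0237, 0.037]
eef_rot: [0.0, 0.707, 0.0, 0.708]
ft_force: [-3.8, 0.9, 11.7]
width: 0.0522
time: 23.65
ee_pos: [0.642, -0.0237, 0.0354]
eef_rot: [-0.0, 0.707, 0.0, 0.707]
ft_force: [0.8, -0.7, 0.5]
width: 0.0643
time: 24.35
ee_pos: [0.6549, -0.0238, 0.2483]
eef_rot: [-0.0, 0.707, 0.0, 0.707]
ft_force: [0.8, 0.0, -0.7]
width: 0.0661
t 24.35 p [ 0.6549 -0.0238  0.2483] toolx [ 0.001  0.    -1.   ] tooly [-0.  1.  0.] F [ 0.8  0.  -0.7] w 0.0661 q [-0.37  0.41  0.47  1.36 -0.18  1.42  1.66]
```

View pics/w5.png

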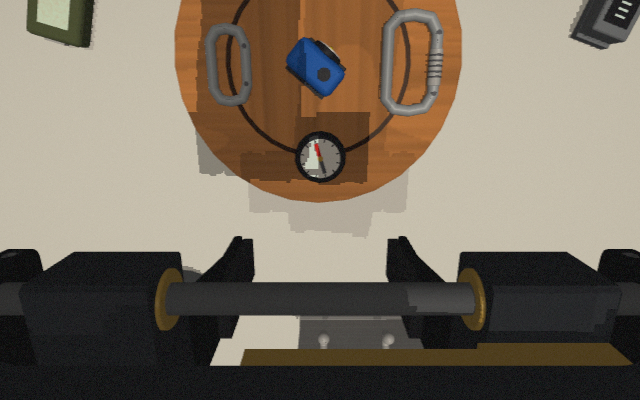

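All four are on the turntable: small at (229,64), large at (411,61), lamp at (316,67), compass at (320,157). I measure them against the ring.

```bash
python3 - <<'E'
from h import *
im,D,c=load("wrist"); W=cloud("wrist",D,c); z=W[...,2].copy(); z[215:]=-9
dk=(cv2.morphologyEx(im.max(2),cv2.MORPH_BLACKHAT,np.ones((9,9),np.uint8))>30); v,u=np.where(dk&(abs(z-.03)<.004)); P=ray("wrist",np.c_[u,v],.03,c); o=np.array([.5515,-.025]); rr=np.hypot(*(P[:,:2]-o).T); print("ring",circ(P[abs(rr-.09)<.012],.09))
for n,dx,dy,zl,zh in (("lamp",0,0,.055,.08),("large",0,.09,.035,.05),("small",0,-.09,.035,.05),("compass",.09,0,.038,.055)):
    m=(z>zl)&(z<zh)&(abs(W[...,0]-o[0]-dx)<.06)&(abs(W[...,1]-o[1]-dy)<.045)
    k=cv2.connectedComponentsWithStats(m.astype(np.uint8)); i=1+np.argmax(k[2][1:,4]); p=rect(W[k[1]==i],n); print("   off mm",np.round((p-o-[dx,dy])*1e3,1))
st()
plan([.52,.287,.22],np.pi/2)
E
```

```text
ring (array([ 0.55153895, -0.02486366,  0.08994592]), np.float64(0.0013927660177712612))
lamp rect c [ 0.5523 -0.0249] LxW 0.0521 0.0383 long axis yaw deg 50.0 n 2146 z med/max [0.0699 0.0737]
   off mm [0.8 0.1]
large rect c [0.5507 0.0666] LxW 0.0984 0.0588 long axis yaw deg -0.0 n 3032 z med/max [0.0409 0.0455]
   off mm [-0.8  1.6]
small rect c [ 0.5525 -0.1132] LxW 0.0769 0.0441 long axis yaw deg 0.4 n 1955 z med/max [0.0396 0.043 ]
   off mm [1.  1.8]
compass rect c [ 0.6429 -0.0227] LxW 0.0528 0.0523 long axis yaw deg -0.9 n 2033 z med/max [0.0457 0.0486]
   off mm [1.4 2.3]
t 24.4 p [ 0.6542 -0.0237  0.247 ] toolx [-0.001  0.    -1.   ] tooly [-0.  1.  0.] F [-0.1  0.  -0.8] w 0.0659 q [-0.37  0.41  0.47  1.36 -0.18  1.42  1.66]
rows [ 0.109  1.243 -0.536] [ 0.    -0.001 -0.   ] alt half-turn about x: joint7 1.66
```

```bash
python3 -m pendant '0 .18 -.1 0 0 0;0 .36 -.2 0 0 0;0 .54 -.3 0 0 0;0 .72 -.4 0 0 0;.05 .9 -.5 0 0 0;.1 1 -.6 0 0 0;.1 1 -.7 0 0 0;.1 1 -.7 0 0 0' 1
python3 -m pendant '0 .24 0 0 0 0;0 .24 0 0 0 0;0 .24 0 0 0 0;0 .24 0 0 0 0'
python3 - <<'E'
from h import *
st(); im,D,c=grab("wrist"); cv2.imwrite("pics/w6.png",im)
W=cloud("wrist",D,c); z=W[...,2].copy(); z[225:]=-9
m=(z>.026)&(z<.034)&(abs(W[...,0]-.498)<.05)&(abs(W[...,1]-.268)<.05)
k=cv2.connectedComponentsWithStats(m.astype(np.uint8)); i=1+np.argmax(k[2][1:,4]); rect(W[k[1]==i],"pack")
h=cv2.cvtColor(im,cv2.COLOR_BGR2HSV)
dark=(im.max(2)<60)&(z>.006)&(z<.06)&(abs(W[...,0]-.37)<.08)&(abs(W[...,1]-.3)<.08)
rect(W[dark],"charger dark")
E
```

```text
time: 25.2
ee_pos: [0.4756, 0.2275, 0.221]
eef_rot: [-0.002, 0.709, 0.001, 0.706]
ft_force: [1.4, -0.6, 0.2]
width: 0.0869
time: 25.6
ee_pos: [0.4798, 0.2849, 0.2221]
eef_rot: [-0.0, 0.707, -0.001, 0.707]
ft_force: [0.5, -0.2, 0.3]
width: 0.0869
t 25.6 p [0.4798 0.2849 0.2221] toolx [-0.001 -0.002 -1.   ] tooly [ 0.001  1.    -0.002] F [ 0.5 -0.2  0.3] w 0.0869 q [-0.86  0.18  0.27  1.66 -0.05  1.31  0.99]
pack rect c [0.4984 0.2683] LxW 0.0545 0.038 long axis yaw deg -18.5 n 1863 z med/max [0.0306 0.0332]
charger dark rect c [0.3811 0.3251] LxW 0.135 0.1034 long axis yaw deg 62.9 n 3921 z med/max [0.0149 0.0507]
```

View pics/w6.png

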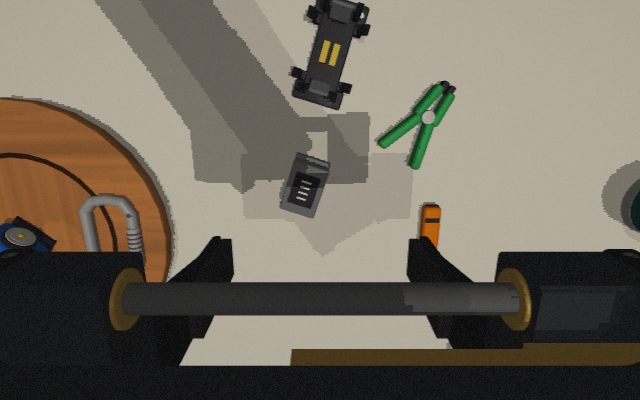

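```bash
python3 -m pendant '.2 -.066 .074 .215 0 0;.4 -.066 .074 .215 0 0;.6 -.066 .074 .215 0 0;.68 -.066 .074 .215 0 0;.68 -.066 .074 .215 0 0;.68 -.066 .074 .215 0 0'
python3 -c "
from h import *
st();plan([.4984,.2683,.010],np.deg2rad(71.5))"
```

```text
time: 26.25
ee_pos: [0.4988, 0.2689, 0.054]
eef_rot: [0.114, 0.698, -0.114, 0.698]
ft_force: [0.8, 0.4, 0.9]
width: 0.0869
t 26.25 p [0.4988 0.2689 0.054 ] toolx [ 0.001 -0.    -1.   ] tooly [0.318 0.948 0.   ] F [0.8 0.4 0.9] w 0.0869 q [-0.83  0.37  0.3   1.82 -0.13  0.98  0.77]
rows [ 0.176 -0.003 -0.001] [-0.  0. -0.] alt half-turn about x: joint7 0.77
```

```bash
python3 -m pendant '.1 -.003 -.001 0 0 0;.16 -.003 -.001 0 0 0;.176 -.003 -.001 0 0 0;.176 -.003 -.001 0 0 0;.176 -.003 -.001 0 0 0'
python3 -m pendant '0 0 0 0 0 0;0 0 0 0 0 0;0 0 0 0 0 0;0 0 0 0 0 0;0 0 0 0 0 0;0 0 0 0 0 0;0 0 0 0 0 0;0 0 0 0 0 0' -1 60
python3 -c "
from h import *
st()"
python3 -m pendant '-.1 0 0 0 0 0;-.3 0 0 0 0 0;-.5 0 -.05 0 0 0;-.7 -.023 -.157 0 0 0;-.84 -.023 -.157 0 0 0;-.84 -.023 -.157 0 0 0;-.84 -.023 -.157 0 0 0;-.84 -.023 -.157 0 0 0'
python3 - <<'E'
from h import *
st(); im,D,c=grab("wrist"); cv2.imwrite("pics/w7.png",cv2.resize(im[0:240,200:460],None,fx=3,fy=2.5,interpolation=2)); print(-c[1].T@c[2])
E
```

```text
time: 26.75
ee_pos: [0.4982, 0.2694, 0.0101]
eef_rot: [0.114, 0.698, -0.113, 0.698]
ft_force: [-0.4, 0.6, -0.8]
width: 0.0869
time: 27.55
ee_pos: [0.4975, 0.2691, 0.009]
eef_rot: [0.113, 0.698, -0.113, 0.698]
ft_force: [-0.1, -0.6, 0.2]
width: 0.0376
t 27.55 p [0.4975 0.2691 0.009 ] toolx [-0. -0. -1.] tooly [ 0.317  0.949 -0.   ] F [-0.1 -0.6  0.2] w 0.0376 q [-0.82  0.43  0.29  1.84 -0.15  0.89  0.79]
time: 28.35
ee_pos: [0.4581, 0.2756, 0.2176]
eef_rot: [0.113, 0.698, -0.114, 0.697]
ft_force: [-0.4, -0.1, -0.9]
width: 0.0378
t 28.35 p [0.4581 0.2756 0.2176] toolx [-0.002 -0.001 -1.   ] tooly [ 0.317  0.948 -0.002] F [-0.4 -0.1 -0.9] w 0.0378 q [-0.91  0.13  0.31  1.72 -0.04  1.3   0.66]
[0.38491229 0.30110463 0.38046001]
```

View pics/w7.png

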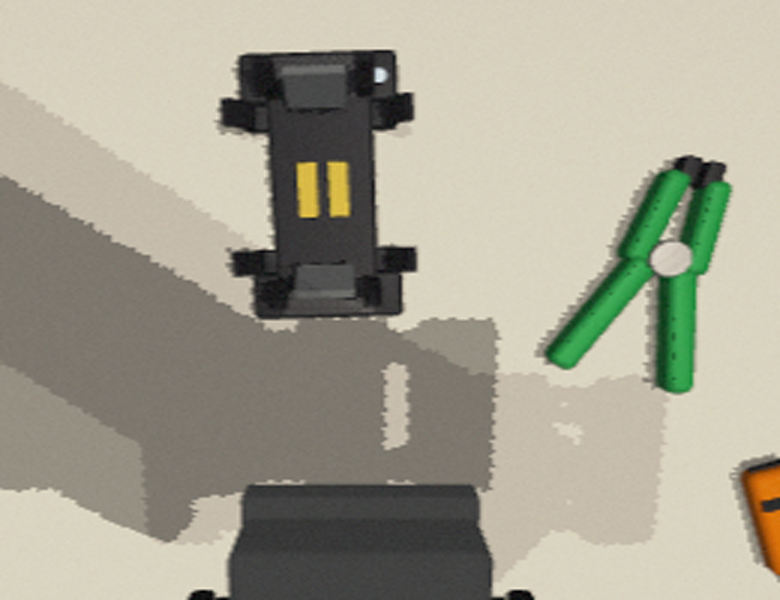

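```bash
python3 - <<'E'
from h import *
im,D,c=load("wrist"); W=cloud("wrist",D,c); z=W[...,2]; h=cv2.cvtColor(im,cv2.COLOR_BGR2HSV)
box=np.zeros(D.shape,bool); box[12:132,265:345]=1
q=W[box&(z>.004)&(z<.06)]; print(np.histogram(q[:,2],np.arange(0,.06,.003))[0])
rect(q,"all"); rect(W[box&(z>.009)&(z<.018)],"floor/base"); rect(W[box&(z>.029)&(z<.037)],"side guides"); rect(W[box&(z>.04)&(z<.055)],"ends")
g=box&(h[...,1]>120)&(h[...,2]>110)
cs,_=cv2.findContours(g.astype(np.uint8),0,2); cs=[k for k in cs if cv2.contourArea(k)>20]
rect(ray("wrist",np.vstack(cs).reshape(-1,2),.0145,c),"gold ray"); rect(W[g],"gold depth")
for k in cs: rect(ray("wrist",k.reshape(-1,2),.0145,c),"bar")
for lo,hi in ((.020,.026),(.026,.03),(.03,.036),(.036,.05)):
    m=(box&(z>lo)&(z<hi)).astype(np.uint8); n,l,s,_=cv2.connectedComponentsWithStats(m)
    for i in range(1,n):
        if s[i,4]>8: p=W[l==i]; print(lo,s[i,4],np.round(p.mean(0),4),np.round(im[l==i].mean()))
E
```

```text
[   0    0    2   22 2385 1064   16   24   81  147  175  295  129  137
  176  193   77    0    0]
all rect c [0.3654 0.2942] LxW 0.098 0.0577 long axis yaw deg -16.7 n 4923 z med/max [0.015  0.0505]
floor/base rect c [0.3654 0.294 ] LxW 0.098 0.0496 long axis yaw deg -16.7 n 3471 z med/max [0.0146 0.0178]
side guides rect c [0.366 0.294] LxW 0.073 0.0577 long axis yaw deg -16.7 n 565 z med/max [0.0336 0.037 ]
ends rect c [0.3656 0.2939] LxW 0.0843 0.0348 long axis yaw deg -16.9 n 540 z med/max [0.045  0.0505]
gold ray rect c [0.3657 0.2945] LxW 0.0193 0.0166 long axis yaw deg -18.5 n 34 z med/max [0.0145 0.0145]
gold depth rect c [-4.3089 -4.353 ] LxW 13.2062 0.0239 long axis yaw deg 44.8 n 305 z med/max [0.0151 0.0178]
bar rect c [0.3673 0.2992] LxW 0.0193 0.0068 long axis yaw deg -18.7 n 18 z med/max [0.0145 0.0145]
bar rect c [0.3642 0.29  ] LxW 0.0193 0.0068 long axis yaw deg -19.1 n 16 z med/max [0.0145 0.0145]
0.02 18 [0.3346 0.2815 0.0239] 27.0
0.02 10 [0.3488 0.3214 0.025 ] 28.0
0.02 15 [0.3967 0.3067 0.0246] 26.0
0.02 18 [0.3851 0.2667 0.0238] 26.0
0.026 30 [0.3463 0.3233 0.0281] 26.0
0.026 31 [0.3337 0.2803 0.0277] 28.0
0.026 37 [0.3382 0.3023 0.0286] 68.0
0.026 22 [0.3972 0.3081 0.0281] 26.0
0.026 24 [0.384  0.2653 0.028 ] 31.0
0.026 17 [0.3933 0.288  0.0288] 83.0
0.03 13 [0.3375 0.3174 0.034 ] 25.0
0.03 14 [0.3293 0.2901 0.0341] 23.0
0.03 88 [0.3362 0.3026 0.0332] 72.0
0.03 71 [0.3477 0.3269 0.0334] 40.0
0.03 75 [0.3328 0.2768 0.0334] 48.0
0.03 62 [0.3986 0.3117 0.0334] 40.0
0.03 64 [0.3837 0.2615 0.0332] 44.0
0.03 61 [0.3944 0.2855 0.0328] 81.0
0.03 9 [0.4017 0.2985 0.0345] 22.0
0.03 11 [0.3936 0.2709 0.0342] 23.0
0.036 87 [0.3336 0.319  0.0438] 32.0
0.036 94 [0.3251 0.2912 0.044 ] 28.0
0.036 220 [0.3318 0.3044 0.0425] 82.0
0.036 173 [0.3992 0.2842 0.0424] 85.0
0.036 64 [0.4062 0.2972 0.0443] 31.0
0.036 68 [0.3981 0.2694 0.0445] 28.0
```

```bash
python3 -c "
from h import *
plan([.3645,.2944,.08],np.deg2rad(73.3))"
```

```text
rows [ 0.55  -0.045 -0.378] [-0.021 -0.001  0.002] alt half-turn about x: joint7 0.66
```

```bash
python3 -m pendant '0 -.045 -.2 -.02 0 0;.1 -.045 -.378 -.02 0 0;.3 -.045 -.378 -.02 0 0;.5 -.045 -.378 -.02 0 0;.55 -.045 -.378 -.02 0 0;.55 -.045 -.378 -.02 0 0;.55 -.045 -.378 -.02 0 0;.55 -.045 -.378 -.02 0 0'
python3 -m pendant '0 0 0 0 0 0;0 0 0 0 0 0;0 0 0 0 0 0'
python3 -c "
from h import *
st();plan([.3645,.2944,.05],np.deg2rad(73.3))"
```

```text
time: 29.2
ee_pos: [0.3661, 0.2958, 0.0826]
eef_rot: [0.104, 0.699, -0.103, 0.7]
ft_force: [-0.4, 0.3, -0.6]
width: 0.0375
time: 29.5
ee_pos: [0.3655, 0.2956, 0.082]
eef_rot: [0.103, 0.699, -0.103, 0.7]
ft_force: [0.3, -0.2, -0.7]
width: 0.0376
t 29.5 p [0.3655 0.2956 0.082 ] toolx [ 0.001  0.001 -1.   ] tooly [0.288 0.958 0.001] F [ 0.3 -0.2 -0.7] w 0.0376 q [-0.99  0.12  0.23  2.03 -0.03  0.99  0.53]
rows [ 0.128 -0.006 -0.003] [-0.001  0.    -0.001] alt half-turn about x: joint7 0.53
```

```bash
python3 -m pendant '.03 -.006 -.003 0 0 0;.06 -.006 -.003 0 0 0;.09 -.006 -.003 0 0 0;.12 -.006 -.003 0 0 0;.14 -.006 -.003 0 0 0;.14 -.006 -.003 0 0 0;.14 -.006 -.003 0 0 0'
python3 -c "
from h import *
st()"
```

```text
time: 30.2
ee_pos: [0.3642, 0.2941, 0.0465]
eef_rot: [0.103, 0.7, -0.103, 0.7]
ft_force: [0.5, 0.3, -1.1]
width: 0.0379
t 30.2 p [0.3642 0.2941 0.0465] toolx [-0. -0. -1.] tooly [ 0.288  0.958 -0.   ] F [ 0.5  0.3 -1.1] w 0.0379 q [-0.99  0.18  0.23  2.07 -0.05  0.91  0.55]
```

Clean entry. I press on in steps.

```bash
python3 -m pendant '.02 0 0 0 0 0;.04 0 0 0 0 0'; python3 -m pendant '.015 0 0 0 0 0;.03 0 0 0 0 0'; python3 -m pendant '.012 0 0 0 0 0;.024 0 0 0 0 0;.024 0 0 0 0 0'; python3 -m pendant '.006 0 0 0 0 0;.006 0 0 0 0 0;.006 0 0 0 0 0'
```

```text
time: 30.4
ee_pos: [0.3648, 0.2948, 0.037]
eef_rot: [0.104, 0.699, -0.102, 0.7]
ft_force: [-1.1, -0.7, 11.9]
width: 0.0379
time: 30.6
ee_pos: [0.3648, 0.2949, 0.0295]
eef_rot: [0.104, 0.699, -0.102, 0.7]
ft_force: [-0.1, 0.4, 6.5]
width: 0.0377
time: 30.9
ee_pos: [0.3643, 0.2942, 0.023]
eef_rot: [0.103, 0.7, -0.103, 0.7]
ft_force: [-0.2, -0.2, 1.3]
width: 0.0377
time: 31.2
ee_pos: [0.3647, 0.2946, 0.0229]
eef_rot: [0.103, 0.699, -0.103, 0.7]
ft_force: [-4.4, -4.7, 21.8]
width: 0.0373
```

```bash
python3 -m pendant '-.006 0 0 0 0 0;-.006 0 0 0 0 0' ; python3 -m pendant '0 0 0 0 0 0;0 0 0 0 0 0;0 0 0 0 0 0' .15 20
python3 -m pendant '-.1 0 0 0 0 0;-.3 0 0 0 0 0;-.5 0 .1 0 0 0;-.7 0 .25 0 0 0;-.78 0 .378 0 0 0;-.78 0 .378 0 0 0;-.78 0 .378 0 0 0'
python3 - <<'E'
from h import *
st(); im,D,c=grab("wrist"); cv2.imwrite("pics/w8.png",cv2.resize(im[0:150,240:370],None,fx=4,fy=4,interpolation=2))
W=cloud("wrist",D,c); z=W[...,2]; t=np.deg2rad(-16.7); L=(W[...,:2]-[.3656,.2941])@np.array([[np.cos(t),-np.sin(t)],[np.sin(t),np.cos(t)]])
m=(abs(L[...,0])<.025)&(abs(L[...,1])<.02)&(z>.02); rect(W[m],"pack top"); p=W[m]; A=np.c_[p[:,:2]-p[:,:2].mean(0),np.ones(len(p))]; print("plane",np.linalg.lstsq(A,p[:,2],rcond=None)[0])
im2,D2,c2=grab("scene"); cv2.imwrite("pics/s9.png",im2)
E
```

```text
time: 31.4
ee_pos: [0.3641, 0.2941, 0.0229]
eef_rot: [0.103, 0.7, -0.103, 0.7]
ft_force: [0.0, 0.9, 5.4]
width: 0.0379
time: 31.7
ee_pos: [0.3641, 0.294, 0.0228]
eef_rot: [0.103, 0.7, -0.103, 0.7]
ft_force: [-0.1, 0.0, -0.2]
width: 0.0482
time: 32.4
ee_pos: [0.4556, 0.2665, 0.2183]
eef_rot: [0.104, 0.699, -0.103, 0.7]
ft_force: [0.2, 0.7, -0.3]
width: 0.0501
t 32.4 p [0.4556 0.2665 0.2183] toolx [ 0.001  0.001 -1.   ] tooly [0.29  0.957 0.001] F [ 0.2  0.7 -0.3] w 0.0501 q [-0.91  0.11  0.32  1.74 -0.04  1.29  0.69]
pack top rect c [0.3657 0.2943] LxW 0.0498 0.038 long axis yaw deg -16.8 n 2538 z med/max [0.0447 0.0476]
plane [0.00023689 0.00335171 0.04470455]
```

View pics/w8.png

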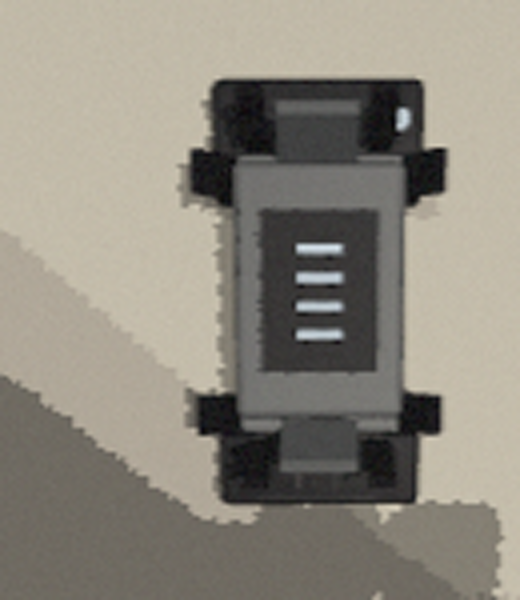

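View pics/s9.png

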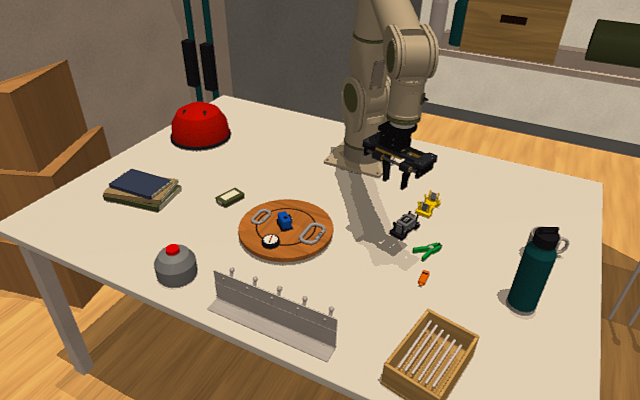

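The pack top reads 44.7 mm, or 44.1 mm after the camera's +0.6 mm bias, against 44 mm expected. It is level, and both tabs at (315,125) and (318,445) in the crop lean over the ledges. The scene view shows everything in place, with the tin, clip and whistle undisturbed.

```bash
python3 -c "
from bench import close_job
print(close_job())"
```

```text
the job is handed in; nothing more can be done
None
```

The job is done and handed in at about 32.5 s of the 123 s allowed. No check failed, and the hand-in gives no verdict.

**Turntable:** I placed the headlamp, large carabiner, small carabiner and compass, in that order. Measured from above against the fitted ring, each centre was within about 3 mm of its place. Both carabiners' long sides were within 0.5° of front to back. The lamp's top read 70 mm above the work surface, as it should when standing upright on the turntable.

**Battery pack:** I pressed it into the black charger last.
- **Force:** it rose to about 12 N, fell to about 1 N, then reached 22 N as the pack met the floor.
- **Seating:** afterwards the pack lay level, with its top at 44.7 mm against the 44 mm expected, and the picture shows both tabs over its ledges. I did not tug on it to test the latch.

**Disagreement and bystanders:**
- **Camera offset:** the scene camera put the turntable centre 2–4 mm away from where the wrist camera did. I used the wrist value, shifted slightly towards the scene one.
- **Bystanders:** the tin, whistle and spring clip look unmoved in the last picture. I judged that by eye and did not measure them.

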